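Nest the graded key bowls and lock the keeper over them

TASK

Nest the graded bowls in size order on the stowing stand: the red medium bowl into the blue large bowl, which stays on its stand, and the yellow small bowl into the red one, each upright and resting fully on the floor of the next, set down gently and not dropped. Then slide the bronze keeper by its yellow grip all the way to its end stop, so that its bar lies over the nest. Leave everything else on the ledge undisturbed.

Things in the scene. Friction and masses are not known exactly. Their poses are not given: they have to be found in the camera images.
- stand: dark oak stowing board, fixed, 235 x 300 x 18 mm; origin on the table directly below the nest centre (where the large bowl stands). In its frame the board reaches from x -145 to +90 mm and from y -205 to +95 mm; a bronze rail for the keeper runs along its y axis at x = -115 mm. Four low brass blocks (12 mm high, corners to radius 72 mm) centre the large bowl
- nest_center (a point): centre of the nest on the top face of the board, 18 mm above the table; axes as the stand's
- keeper (a joint): travel of the bronze keeper along the stand's +y axis, m: starts near 0 (parked clear of the nest), end stop at 0.160, where its bar crosses over the nest centre. About 2 N of friction; stays where left. A post stands at stand x -115 mm, y -160 mm + travel; from its head a bar 20 mm wide runs to stand x +40 mm, 136 to 146 mm above the table; a fully home nest clears it by 14 mm
- keeper_grip (a point): centre of the top face of the keeper's yellow grip, 182 mm above the table; the grip is a block 34 mm along stand x, 24 mm along stand y (travel direction), 36 mm tall, standing on top of the post; axes as the stand's
- large_bowl: blue bowl without ears, round, conical: outer radius 55 mm at the foot, 76 mm at the rim, 66 mm high, wall 5 mm, floor 6 mm thick (inner floor radius about 50 mm); loose, stands on the stand; origin at the centre of its underside, z up
- medium_bowl: red bowl: outer radius 42 mm at foot, 57 at rim, 62 mm high, wall 5, floor 6 mm thick (inner floor radius about 37), about 200 g; two upright ears at its own +x and -x, each a plate 8 mm thick (radial, centred 55 mm from the axis), 26 mm wide, up to 96 mm above the underside (34 above the rim): pinch one from above, one finger inside the bowl. Origin: centre of underside, z up. Nested yaw is free
- small_bowl: yellow bowl: outer radius 30 mm at foot, 38 at rim, 58 mm high, wall 5, floor 6 mm thick, about 120 g; two upright ears at its own +x and -x, each a plate 8 mm thick (radial, centred 36 mm from the axis), 26 mm wide, up to 92 mm above the underside. Origin: centre of underside, z up. Nested yaw is free, but set its ears across the red one's to leave room for the fingers
- iron_key: bystander: blackened iron rim-lock key lying flat, 132 mm long, 12 mm thick; origin under its middle, shank along its x
- juniper_handle: bystander: turned juniper tool handle with a square brass ferrule, lying, 117 mm long along its x, 32 mm thick; origin under its middle
- chimney: bystander: green glass lantern chimney standing upright, open tube, 170 mm tall, 84 mm across at its belly; origin at the centre of its foot
- escutcheon0: bystander: brass escutcheon plate lying flat, 96 x 46 x 5 mm, long along its y; origin under its centre
- escutcheon1: bystander: brass escutcheon plate, same as the first
- escutcheon2: bystander: brass escutcheon plate, same as the first
Mind the look-alikes: they are no part of the job. What is shaped like the medium_bowl but purple or turquoise is not meant.

How it is judged:
By the outcome, as a careful person would: the job done as asked, in the order asked, and still so for the second after the job is handed in, with the robot touching nothing.
It also fails if it takes over 67 s, if anything falls off the work surface, if the arm or the gripper's body presses on something with over 40 N, if the wrist force passes 120 N, or if a joint passes its speed limit or range.

ROBOT

A 6-joint arm with a two-finger parallel gripper is mounted at the origin on the work surface. World frame = base frame: x ahead of the robot, y to its left, z up, the work surface at z = 0. Lengths are in m, angles in rad, forces in N, time in s.
With the tool pointing down it reaches from about 0.35 to 0.8 m from the base axis. Payload 7.3 kg.
Tool frame: the origin (TCP) lies on the centre line of the jaws, within the pads' length; the fingertips stand 8 mm ahead of it and the grasp point (between the pads) lies 11 mm behind it; z points along the fingers, y is the line along which they close (so a half turn about z gives the same grasp; the last joint's range is limited). The gripper opens to 85 mm and grips with 20 to 120 N. Pads are 22 mm wide; open, the fingers measure 114 mm over their backs; the gripper's body (76 mm by 85 mm) begins 54 mm behind the grasp point. The pads swing forward as they close: fully open they stand 13 mm farther back than shut.
Start: joints at [-1.286, 0.342, 1.524, -0, 1.275, -0.146], TCP at [0.219, -0.477, 0.239] pointing down, gripper open.
Joint ranges: [-2.53, 2.53], [-0.77, 2.02], [0.04, 2.7], [-1, 4.14], [0.28, 2.66], [-3.11, 3.11]. Speed limits (rad/s): [2.57, 2.57, 3.14, 3.14, 3.14, 3.14].

INTERFACE

Orientations are given as a 3x3 rotation matrix whose columns are the frame's x, y, z axes.
In Python, from station import status, eyes, ticket, spotter gives the robot as it stands. The module is installed in compiled form; this text tells all that it offers.
- The arm moves only by the tool send_rows, never from a script. Its argument "increments" is a list of rows, each a list of 7 numbers: the shift along the tool's x, y, z scaled (see below), then the turn, a rotation vector about the tool's x, y, z scaled (see below), then the opening, from 0 (shut) to 1 (fully open). In form: [[dx, dy, dz, wx, wy, wz, fingers], ...]. A call has 1 to 10 rows; each row is the pose to reach, as a shift and turn from the pose commanded when the call began, along the tool's axes at that moment; what a row does not reach only later rows make up. The controller multiplies each number of a shift by 0.1 m and each number of a turn by pi/2 rad. A row lasts 1/10 s, in which the tool goes at most 50 mm and 8.59 degrees, less where a joint would pass 70% of its speed; a pose out of reach is approached as far as the arm can. A call with a number of a shift or a turn outside -1 to 1 is refused whole. A call with a gripper value outside its range is refused whole. The fingers move at their own pace and stop on an object; "newtons" is the grip in N (left out, the last holds). Time passes only in rows, so rows that repeat a pose let the fingers close. It gives the time, the measured TCP pose, the force, the opening and the grip force at its end, in the units of the state.
- status.get_state(): the state, without advancing time (a new reading comes with each control period).
- eyes.read_camera(name): name is "scene" or "top" or "wrist"; returns a dict with "frame" (420x560x3 uint8, blue, green, red), "camera_matrix" (3x3 intrinsics, pixels), "D" ([k1, k2, p1, p2, k3] as OpenCV has them; the pictures are not rectified), "extrinsics" (4x4, takes a point from camera to world coordinates); the wrist camera has in their place "tool_from_camera" (4x4, takes a point from camera to tool coordinates, whose origin is the TCP and whose axes are the flange's). Camera axes: x right, y down, z forward; pixel columns grow to the right and rows downward; lengths in m; the calibration is good to about 2 mm. A picture is of the moment at which its call begins: read the wrist's pose just before it. There is no depth.
- ticket.close_job(): hands the job in; it is judged then, once.
Trained networks look in the newest picture that a camera, given by its name, has taken for a name from the list of things; names that differ only in an ending like _2 or _b are one class to them, and where a whole thing is asked for, a point or a joint stands for the part that bears it (a point fixed in the world has none). Each returns a list of dicts, best first, with "conf" (0 to 1); they miss things now and then, are a little off and sometimes report something else, mostly with a low value. They report only what shows in the picture. A call takes as long as a camera call. They do not tell look-alikes from the thing itself.
- spotter.regions_of(camera, label): "mask" (420x560 bool, what is visible of it).
- spotter.spot_point(camera, label): "centre" ([x, y, z] in m, in world coordinates, good to about 4 mm: a listed point, or the origin of a listed thing).
The state is a dict: "time_s": time; "qpos": joint angles; "qvel": joint speeds; "effort": joint torques, N m; "eef_pos": TCP position; "tool_rot": TCP orientation; "force": force on the tool from outside, world axes, zero at the start; "moment": the same for the moment, N m; "grip_width": finger opening in m; "finger_force": force on a finger pad.
Only numpy, scipy, OpenCV 4.12 (cv2) and the standard library are available. Lean on these libraries where they do the work, as an engineer would, in place of code of your own. Each camera call takes 0.05 s, during which the arm holds its last target. There are 200 camera calls.

## Working session

There is one attempt and no reset: what is moved stays moved. The work goes in short steps, Python scripts to look and compute and a tool call to move; the robot and the scene stay as the last step left them, time stands still between calls to the robot, and variables do not carry over. Pictures are saved under pics/ and viewed, at most 10 in all, crops included, and the job is handed in when it is done.

Besides the shell and the picture viewer there is one more tool, called after ">>>" as name(argument=value, ...), one argument or row to a line, values as JSON. send_rows: Moves the arm, as the interface text tells. Its arguments: {"type":"object","properties":{"increments":{"type":"array"},"newtons":{"type":"number"}},"required":["increments"]}

```bash
mkdir -p pics
python3 - <<'E'
from station import status, eyes, spotter
import cv2,numpy as np
s=status.get_state();print(s['time_s'],s['eef_pos'],np.round(s['tool_rot'],3).tolist(),s['grip_width'])
ims=[]
for c in("scene","top"):
    r=eyes.read_camera(c);cv2.imwrite(f'pics/{c}0.png',r['frame'])
    print(c,np.round(r['camera_matrix'],1).tolist(),np.round(r['D'],3),np.round(r['extrinsics'],3).tolist())
    for l in("nest_center","keeper_grip","large_bowl","medium_bowl","small_bowl","chimney","stand","iron_key","juniper_handle","escutcheon0"):
        print(l,[(np.round(d['centre'],3).tolist(),round(d['conf'],2)) for d in spotter.spot_point(c,l)])
E
```

```text
0.0 [ 0.21913705 -0.47663217  0.23859635] [[0.909, 0.418, -0.0], [0.418, -0.909, 0.002], [0.0, -0.002, -1.0]] 0.0853195491612704
scene [[524.8, 0.0, 283.3], [0.0, 524.8, 218.7], [0.0, 0.0, 1.0]] [0. 0. 0. 0. 0.] [[-0.427, 0.661, -0.616, 1.449], [0.904, 0.302, -0.303, 0.506], [-0.014, -0.687, -0.727, 1.23], [0.0, 0.0, 0.0, 1.0]]
nest_center [([0.554, -0.151, 0.02], 0.93)]
keeper_grip [([0.458, -0.307, 0.186], 0.64), ([0.771, 0.198, 0.0], 0.55)]
large_bowl [([0.555, -0.149, 0.02], 0.84)]
medium_bowl [([0.241, 0.342, 0.001], 0.94), ([0.785, 0.351, 0.001], 0.89), ([0.335, 0.068, 0.003], 0.74), ([0.602, 0.298, 0.0], 0.65), ([0.59, 0.477, -0.002], 0.55)]
small_bowl [([0.47, 0.067, -0.001], 0.6)]
chimney [([0.767, -0.053, -0.002], 0.72), ([0.55, -0.151, 0.001], 0.63), ([0.46, -0.309, 0.182], 0.55)]
stand [([0.549, -0.149, -0.001], 0.95)]
iron_key [([0.69, 0.101, -0.0], 0.68)]
juniper_handle [([0.77, 0.199, -0.002], 0.64), ([0.363, 0.242, -0.001], 0.17)]
escutcheon0 [([0.598, 0.096, -0.002], 0.91), ([0.364, 0.243, -0.003], 0.73), ([0.412, 0.375, 0.004], 0.66)]
top [[525.3, 0.0, 280.5], [0.0, 525.3, 209.2], [0.0, 0.0, 1.0]] [-0.148  0.     0.     0.     0.   ] [[0.007, -0.989, 0.146, 0.279], [-1.0, -0.005, 0.013, 0.058], [-0.012, -0.146, -0.989, 1.568], [0.0, 0.0, 0.0, 1.0]]
nest_center [([0.468, 0.076, 0.001], 0.33)]
keeper_grip [([0.46, -0.313, 0.186], 0.86)]
large_bowl [([0.552, -0.152, 0.021], 0.67)]
medium_bowl [([0.6, 0.296, -0.002], 0.93), ([0.236, 0.346, 0.004], 0.84), ([0.779, 0.347, -0.004], 0.76), ([0.335, 0.066, -0.002], 0.74), ([0.588, 0.47, -0.0], 0.7)]
small_bowl [([0.469, 0.072, 0.0], 0.67)]
chimney [([0.765, -0.051, 0.003], 0.87)]
stand []
iron_key [([0.695, 0.092, -0.006], 0.57)]
juniper_handle [([0.767, 0.2, 0.004], 0.94)]
escutcheon0 [([0.594, 0.097, 0.001], 0.9), ([0.37, 0.244, -0.004], 0.87), ([0.412, 0.376, -0.0], 0.79)]
```

View pics/top0.png

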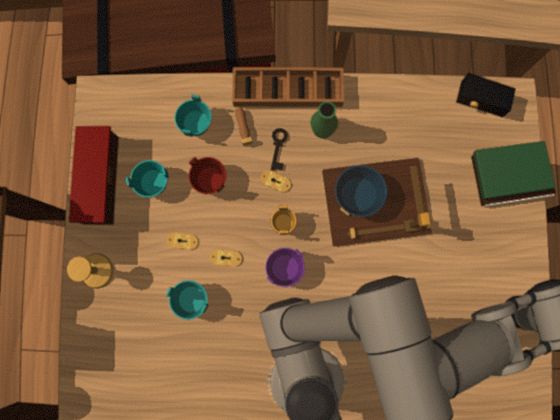

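View pics/scene0.png

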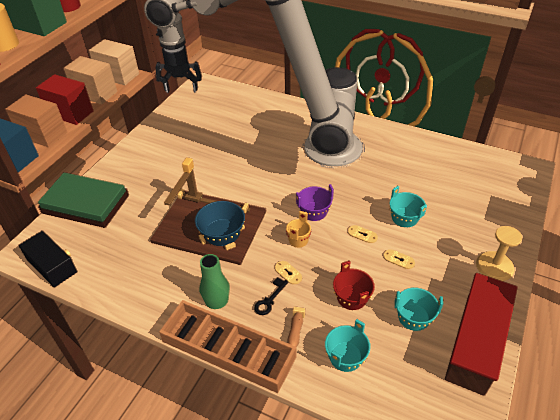

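Top picture: red bowl at (208,175), yellow bowl at (284,220), blue bowl at (361,190), keeper grip at (425,220), and purple and turquoise look-alikes well away. Spotter positions agree between the two cameras. I'll move toward the yellow bowl for close views.

>>> send_rows(
  increments=[
    [0.69,-0.78,-0.6,0,0,-0.726,1],
    [0.69,-0.78,-0.6,0,0,-0.726,1],
    [0.69,-0.78,-0.6,0,0,-0.726,1],
    [0.69,-0.78,-0.6,0,0,-0.726,1],
    [0.69,-0.78,-0.6,0,0,-0.726,1],
    [0.69,-0.78,-0.6,0,0,-0.726,1],
    [0.69,-0.78,-0.6,0,0,-0.726,1],
    [0.69,-0.78,-0.6,0,0,-0.726,1],
  ],
)

```text
time_s: 1.9
eef_pos: [0.2494, -0.3773, 0.2994]
tool_rot: [[-0.006, 1.0, 0.0], [1.0, 0.006, -0.0], [-0.0, 0.0, -1.0]]
force: [0.6, -0.5, -0.8]
grip_width: 0.0858
finger_force: 0.0
```

>>> send_rows(
  increments=[
    [1,0.5,0,0,0,0,1],
    [1,0.5,0,0,0,0,1],
    [1,0.5,0,0,0,0,1],
  ],
)

```text
time_s: 2.2
eef_pos: [0.3003, -0.274, 0.2995]
tool_rot: [[-0.003, 1.0, 0.001], [1.0, 0.003, 0.001], [0.001, 0.001, -1.0]]
force: [-0.2, -0.7, 0.5]
grip_width: 0.0852
finger_force: 0.0
```

>>> send_rows(
  increments=[
    [1,0.5,0,0,0,0,1],
    [1,0.5,0,0,0,0,1],
    [1,0.5,0,0,0,0,1],
  ],
)

```text
time_s: 2.5
eef_pos: [0.3504, -0.1741, 0.2996]
tool_rot: [[-0.004, 1.0, 0.001], [1.0, 0.004, 0.001], [0.001, 0.001, -1.0]]
force: [-0.3, 0.4, 0.3]
grip_width: 0.0851
finger_force: 0.0
```

>>> send_rows(
  increments=[
    [1,0.5,0,0,0,0,1],
    [1,0.5,0,0,0,0,1],
    [1,0.5,0,0,0,0,1],
  ],
)

```text
time_s: 2.8
eef_pos: [0.4005, -0.0744, 0.2994]
tool_rot: [[-0.004, 1.0, 0.001], [1.0, 0.004, 0.001], [0.001, 0.001, -1.0]]
force: [-0.5, 0.2, -0.1]
grip_width: 0.0852
finger_force: 0.0
```

>>> send_rows(
  increments=[
    [1,0.5,0,0,0,0,1],
    [1,0.5,0,0,0,0,1],
    [1,0.5,0,0,0,0,1],
  ],
)

```text
time_s: 3.1
eef_pos: [0.4507, 0.0252, 0.2991]
tool_rot: [[-0.004, 1.0, 0.001], [1.0, 0.004, 0.0], [0.0, 0.001, -1.0]]
force: [0.8, -1.3, 0.4]
grip_width: 0.0853
finger_force: 0.0
```

```bash
cat > h.py <<'E'
from station import status, eyes, spotter, ticket
import cv2,numpy as np
def wrist(name=None):
    s=status.get_state(); r=eyes.read_camera("wrist")
    T=np.eye(4);T[:3,:3]=s['tool_rot'];T[:3,3]=s['eef_pos']
    r['E']=T@r['tool_from_camera']; r['s']=s
    if name: cv2.imwrite(f'pics/{name}.png',r['frame'])
    return r
def toworld(r,uv,z):
    uv=np.asarray(uv,float).reshape(-1,1,2)
    n=cv2.undistortPoints(uv,r['camera_matrix'],np.array(r['D'])).reshape(-1,2)
    E=r['E'] if 'E' in r else r['extrinsics']
    d=np.c_[n,np.ones(len(n))]@E[:3,:3].T; o=E[:3,3]
    return o+d*((z-o[2])/d[:,2])[:,None]
def topix(r,P):
    E=np.linalg.inv(r['E'] if 'E' in r else r['extrinsics'])
    return cv2.projectPoints(np.asarray(P,float).reshape(-1,1,3),cv2.Rodrigues(E[:3,:3])[0],E[:3,3],r['camera_matrix'],np.array(r['D']))[0].reshape(-1,2)
def spots(c,l): return [(np.round(d['centre'],3).tolist(),round(d['conf'],2)) for d in spotter.spot_point(c,l)]
E
python3 - <<'E'
from h import *
r=wrist('w1');print(np.round(r['tool_from_camera'],3).tolist(),r['camera_matrix'][0][0],r['D'])
for l in("small_bowl","medium_bowl","large_bowl","nest_center","keeper_grip"):print(l,spots("wrist",l))
E
```

```text
[[0.001, -0.955, -0.296, 0.075], [1.0, 0.001, -0.0, 0.0], [0.0, -0.296, 0.955, -0.134], [0.0, 0.0, 0.0, 1.0]] 307.1524503469897 [-0.05955253  0.          0.          0.          0.        ]
small_bowl [([0.468, 0.071, -0.002], 0.7)]
medium_bowl [([0.337, 0.066, 0.003], 0.66)]
large_bowl [([0.556, -0.147, 0.018], 0.6)]
nest_center []
keeper_grip []
```

View pics/w1.png

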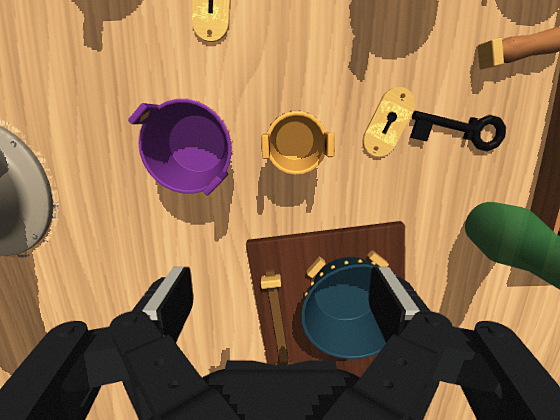

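```bash
cat >> h.py <<'E'
def ears(r,lo,hi,c,R,z,rmin):
    "ear-top pixels by HSV colour within R of c, projected on plane z; only farther than rmin"
    hsv=cv2.cvtColor(r['frame'],cv2.COLOR_BGR2HSV)
    v,u=np.nonzero(cv2.inRange(hsv,lo,hi)); P=toworld(r,np.c_[u,v],z)[:,:2]
    return P[np.hypot(*(P-c).T)<R],hsv
E
python3 - <<'E'
from h import *
r=wrist()
P=toworld(r,[[266,146],[330,145]],0.092);print('ears y',P, P.mean(0))
d=P[1]-P[0];print(np.hypot(*d[:2]),np.degrees(np.arctan2(d[1],d[0])))
Q=toworld(r,[[247,240],[405,222]],0.018);d=Q[1]-Q[0];print('board',Q,np.hypot(*d[:2]),np.degrees(np.arctan2(d[1],d[0])))
for l in("small_bowl","large_bowl"):
    m=spotter.regions_of("wrist",l)[0]['mask'].astype(np.uint8)
    c=max(cv2.findContours(m,0,2)[0],key=cv2.contourArea);print(l,cv2.boundingRect(c))
cv2.imwrite('pics/crop.png',cv2.resize(r['frame'][90:200,230:370],None,fx=5,fy=5,interpolation=cv2.INTER_CUBIC))
t=eyes.read_camera("top")
Q=toworld(t,[[324,195],[418,159],[431,235],[333,245]],0.018);print(Q)
E
```

```text
ears y [[0.43312666 0.06645948 0.092     ]
 [0.50311213 0.06758028 0.092     ]] [0.46811939 0.06701988 0.092     ]
0.06999444744113012 0.9174969248687076
board [[ 0.3999528  -0.07471736  0.018     ]
 [ 0.62861063 -0.04726     0.018     ]] 0.2303004773097976 6.847322627543156
small_bowl (263, 108, 73, 63)
large_bowl (304, 254, 80, 102)
[[ 0.55182897 -0.05104796  0.018     ]
 [ 0.66520101 -0.33974276  0.018     ]
 [ 0.43246084 -0.37151559  0.018     ]
 [ 0.40194958 -0.07697603  0.018     ]]
```

View pics/crop.png

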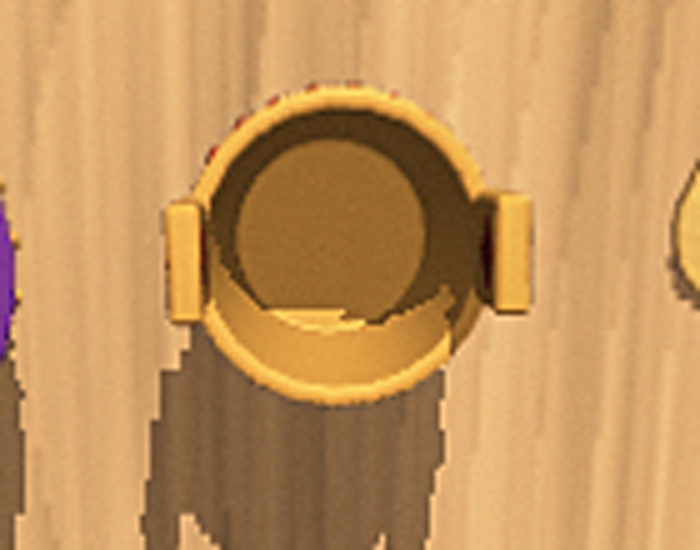

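Ears of the yellow bowl, crop (184,262) and (514,252), lie along world x. Now over to the red bowl.

>>> send_rows(
  increments=[
    [1,0.65,0,0,0,0,0.5],
    [1,0.65,0,0,0,0,0.5],
    [1,0.65,0,0,0,0,0.5],
  ],
)

```text
time_s: 3.9
eef_pos: [0.5156, 0.125, 0.299]
tool_rot: [[-0.001, 1.0, 0.001], [1.0, 0.001, 0.001], [0.001, 0.001, -1.0]]
force: [-0.4, -0.5, -0.2]
grip_width: 0.0443
finger_force: 0.0
```

>>> send_rows(
  increments=[
    [1,0.65,0,0,0,0,0.5],
    [1,0.65,0,0,0,0,0.5],
    [1,0.65,0,0,0,0,0.5],
    [1,0.65,0,0,0,0,0.5],
  ],
)

```text
time_s: 4.3
eef_pos: [0.5799, 0.2246, 0.298]
tool_rot: [[-0.003, 1.0, -0.001], [1.0, 0.003, 0.0], [0.0, -0.001, -1.0]]
force: [0.2, -0.4, -1.0]
grip_width: 0.0428
finger_force: 0.0
```

Run:
```python
from h import *
r=wrist();print(r['s']['eef_pos'],spots("wrist","medium_bowl"))
u,v=topix(r,[[0.6,0.297,0.09]])[0];print(u,v)
x0,y0=int(u)-75,max(int(v)-60,0);print(x0,y0)
cv2.imwrite('pics/red.png',cv2.resize(r['frame'][y0:y0+120,x0:x0+150],None,fx=5,fy=5,interpolation=cv2.INTER_CUBIC))
```

```text
[0.5798977  0.22457534 0.29797953] [([0.24, 0.344, -0.0], 0.72), ([0.599, 0.298, -0.002], 0.68), ([0.782, 0.345, -0.001], 0.65), ([0.338, 0.065, 0.0], 0.56)]
299.60607304340834 120.49832841401813
224 60
```

View pics/red.png

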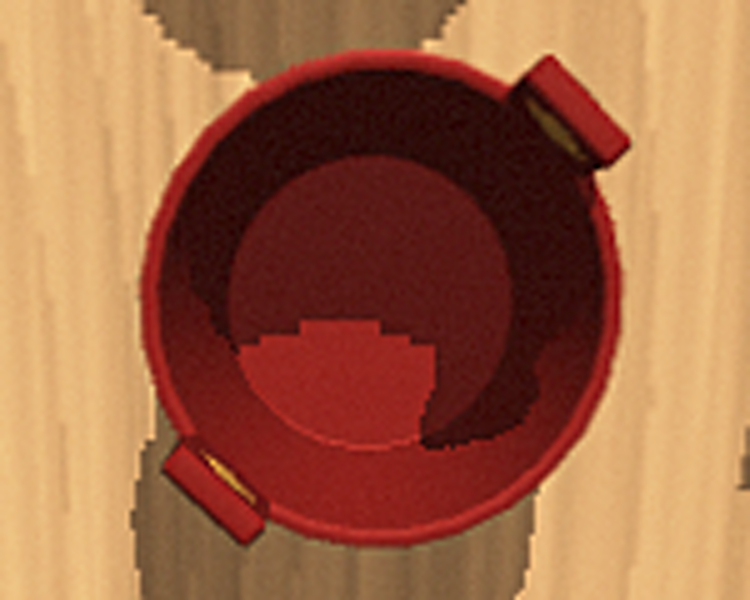

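Red ears' top faces: crop (577,112) and (215,493).

Run:
```python
from h import *
r=wrist()
P=toworld(r,[[224+577/5,60+112/5],[224+215/5,60+493/5]],0.096)[:,:2]
d=P[0]-P[1];print(P,P.mean(0),np.hypot(*d),np.degrees(np.arctan2(d[1],d[0])))
a=np.arctan2(d[1],d[0]);c=(P.mean(0)+[0.599,0.298])/2
s=r['s'];R=s['tool_rot']
for k,e in((1,c+.055*np.array([np.cos(a),np.sin(a)])),(-1,c-.055*np.array([np.cos(a),np.sin(a)]))):
    print(k,e,(np.r_[e,.1]-s['eef_pos'])@R/.1)
print(s['qpos'])
```

```text
[[0.63914625 0.33264665]
 [0.56406787 0.25428125]] [0.60160706 0.29346395] 0.10852603251961351 46.227184510606364
1 [0.63835257 0.33544685] [1.13358453 0.59642308 1.98608938]
-1 [0.5622545  0.25601711] [ 0.33964871 -0.16493353  1.98751427]
[ 2.43252270e-01  4.91538925e-01  1.12791369e+00 -5.53450362e-04
  1.52332301e+00  2.42804598e-01]
```

>>> send_rows(
  increments=[
    [1,0.58,0.8,0,0,-0.511,0.45],
    [1,0.58,0.8,0,0,-0.511,0.45],
    [1,0.58,0.8,0,0,-0.511,0.45],
    [1,0.58,0.8,0,0,-0.511,0.45],
    [1,0.58,0.8,0,0,-0.511,0.45],
    [1,0.58,0.8,0,0,-0.511,0.45],
    [1,0.58,0.8,0,0,-0.511,0.45],
  ],
)

```text
time_s: 5.15
eef_pos: [0.6372, 0.3213, 0.2199]
tool_rot: [[-0.719, 0.695, 0.0], [0.695, 0.719, -0.0], [-0.0, 0.0, -1.0]]
force: [-0.2, -0.1, 0.3]
grip_width: 0.0386
finger_force: 0.0
```

>>> send_rows(
  increments=[
    [0.06,0.07,0.5,0,0,0,0.45],
    [0.06,0.07,0.5,0,0,0,0.45],
    [0.06,0.07,0.5,0,0,0,0.45],
  ],
)

```text
time_s: 5.45
eef_pos: [0.6371, 0.331, 0.1689]
tool_rot: [[-0.719, 0.696, -0.003], [0.696, 0.719, -0.001], [0.001, -0.003, -1.0]]
force: [-0.6, 0.4, 1.2]
grip_width: 0.0383
finger_force: 0.0
```

Run:
```python
from h import *
r=wrist('w2');s=r['s'];print(s['eef_pos'],s['tool_rot'],s['grip_width'])
```

```text
[0.63708518 0.33101535 0.16890955] [[-7.18506064e-01  6.95515626e-01 -2.65495861e-03]
 [ 6.95520041e-01  7.18505385e-01 -1.37263518e-03]
 [ 9.52912840e-04 -2.83282363e-03 -9.99995534e-01]] 0.03833154289127621
```

View pics/w2.png

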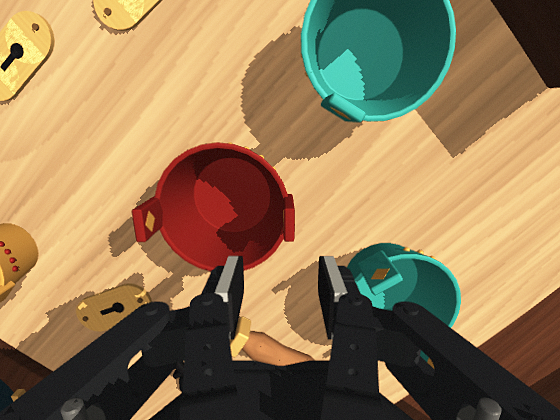

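Run:
```python
from h import *
r=wrist();s=r['s']
print(topix(r,[np.r_[s['eef_pos'][:2],.096]]),toworld(r,[[289,217]],.096))
p=toworld(r,[[289,217],[145,222]],.096);print(p,((p[0]-s['eef_pos'])@s['tool_rot']))
```

```text
[[280.70306071 226.35913481]] [[0.63706421 0.34057622 0.096     ]]
[[0.63706421 0.34057622 0.096     ]
 [0.56716064 0.26274938 0.096     ]] [0.00715458 0.00588397 0.07471872]
```

>>> send_rows(
  increments=[
    [0.03,0.06,0.45,0,0,0,0.45],
    [0.03,0.06,0.8,0,0,0,0.45],
    [0.03,0.06,0.91,0,0,0,0.45],
    [0.03,0.06,0.91,0,0,0,0.45],
    [0.03,0.06,0.91,0,0,0,0],
    [0.03,0.06,0.91,0,0,0,0],
    [0.03,0.06,0.91,0,0,0,0],
    [0.03,0.06,0.91,0,0,0,0],
    [0.03,0.06,0.91,0,0,0,0],
  ],
  newtons=60,
)

```text
time_s: 6.45
eef_pos: [0.6406, 0.3382, 0.0816]
tool_rot: [[-0.719, 0.695, 0.003], [0.695, 0.719, 0.0], [-0.002, 0.003, -1.0]]
force: [-3.2, -2.4, 5.9]
grip_width: 0.0067
finger_force: 59.0
```

>>> send_rows(
  increments=[
    [0,0,-0.2,0,0,0,0],
    [0,0,-0.5,0,0,0,0],
    [0,0,-1,0,0,0,0],
    [0,0,-1,0,0,0,0],
    [0,0,-1,0,0,0,0],
  ],
)

```text
time_s: 6.95
eef_pos: [0.6406, 0.3388, 0.1814]
tool_rot: [[-0.719, 0.695, 0.005], [0.695, 0.719, 0.002], [-0.002, 0.005, -1.0]]
force: [-0.2, -0.7, -4.5]
grip_width: 0.0072
finger_force: 59.2
```

Run:
```python
from h import *
r=wrist('w3');s=r['s'];print(s['eef_pos'],s['tool_rot'],s['grip_width'],s['finger_force'],s['force'],s['moment'])
```

```text
[0.64056342 0.33877504 0.18143095] [[-0.71945079  0.69452495  0.00506372]
 [ 0.69453976  0.71945153  0.0020031 ]
 [-0.0022519   0.00495808 -0.99998517]] 0.007167577791309811 59.224644899368286 [-0.20926691 -0.66236924 -4.53230427] [ 0.13285792 -0.00857334  0.06142985]
```

View pics/w3.png

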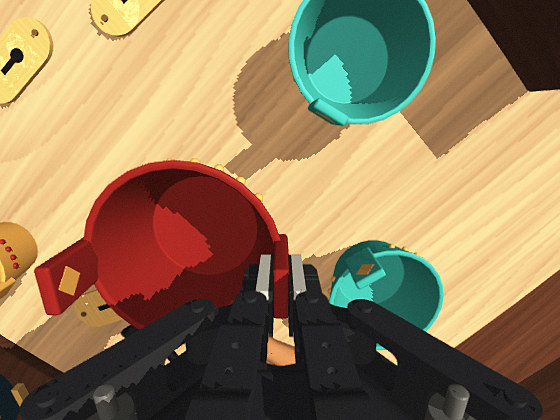

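Run:
```python
from h import *
r=wrist();s=r['s'];R=s['tool_rot'];p=s['eef_pos']
L=lambda q:topix(r,[p+R@np.array(q)])[0].round(0)
for t in(0,3,6,10,14):
  a=np.radians(t);g=np.array([0,0,-.0045])
  def f(x,y,z): # bowl coords: x radial from gripped ear inward, z up from underside
    v=np.array([x,z-.0825]); v=np.array([v[0]*np.cos(a)+v[1]*np.sin(a),-v[0]*np.sin(a)+v[1]*np.cos(a)])
    return g+np.array([y,-v[0],-v[1]])
  print(t,[L(f(x,y,.096)).tolist() for x in(.106,.114) for y in(-.013,.013)],L(f(.055,.057,.062)),[L(f(x,0,.006)).tolist() for x in(.018,.092)])
cv2.imwrite('pics/c3.png',cv2.resize(r['frame'][150:330,20:320],None,fx=2.6,fy=2.6,interpolation=cv2.INTER_CUBIC))
```

```text
0 [[53.0, 320.0], [40.0, 270.0], [38.0, 319.0], [23.0, 269.0]] [169. 157.] [[256.0, 228.0], [153.0, 228.0]]
3 [[60.0, 313.0], [47.0, 264.0], [45.0, 312.0], [32.0, 263.0]] [173. 157.] [[261.0, 227.0], [161.0, 225.0]]
6 [[67.0, 306.0], [55.0, 259.0], [53.0, 305.0], [41.0, 258.0]] [177. 156.] [[267.0, 227.0], [169.0, 223.0]]
10 [[76.0, 298.0], [65.0, 252.0], [64.0, 296.0], [52.0, 251.0]] [183. 155.] [[275.0, 227.0], [180.0, 221.0]]
14 [[85.0, 290.0], [75.0, 246.0], [74.0, 288.0], [64.0, 245.0]] [189. 154.] [[282.0, 227.0], [190.0, 219.0]]
```

View pics/c3.png

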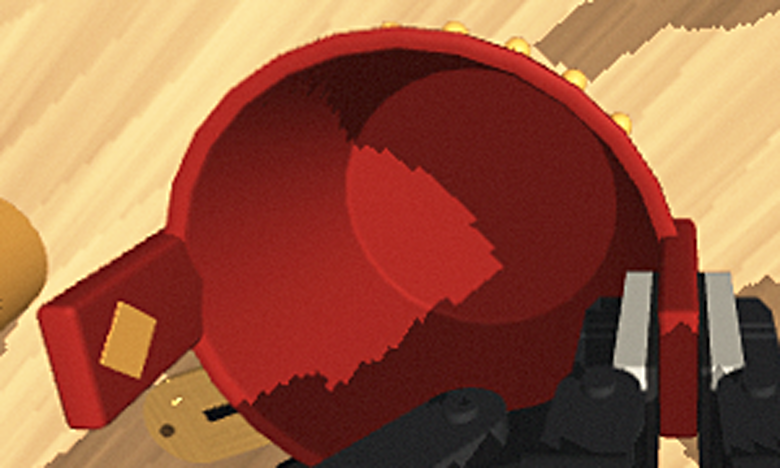

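Ear held firmly with ~1–3° tilt; carry red to the nest at a safe height.

>>> send_rows(
  increments=[
    [-0.1,-0.1,-0.5,0,0,0,0],
    [-0.35,-0.45,-0.5,0,0,0,0],
    [-0.69,-0.89,-0.5,0,0,0,0],
    [-0.69,-0.89,-0.5,0,0,0,0],
  ],
)

```text
time_s: 7.45
eef_pos: [0.6266, 0.221, 0.227]
tool_rot: [[-0.716, 0.698, -0.004], [0.698, 0.716, -0.003], [0.0, -0.005, -1.0]]
force: [0.7, -0.5, -2.1]
grip_width: 0.007
finger_force: 59.4
```

>>> send_rows(
  increments=[
    [-0.35,-0.45,0,0,0,0,0],
    [-0.69,-0.89,0,0,0,0,0],
    [-0.69,-0.89,0,0,0,0,0],
  ],
)

```text
time_s: 7.75
eef_pos: [0.6144, 0.1102, 0.2269]
tool_rot: [[-0.717, 0.697, -0.003], [0.697, 0.717, -0.002], [0.001, -0.004, -1.0]]
force: [0.9, 0.5, -2.7]
grip_width: 0.0063
finger_force: 59.6
```

>>> send_rows(
  increments=[
    [-0.35,-0.45,0,0,0,0,0],
    [-0.69,-0.89,0,0,0,0,0],
    [-0.69,-0.89,0,0,0,0,0],
  ],
)

```text
time_s: 8.05
eef_pos: [0.6024, -0.0014, 0.2271]
tool_rot: [[-0.717, 0.697, -0.003], [0.697, 0.717, -0.001], [0.001, -0.003, -1.0]]
force: [0.5, 0.2, -3.0]
grip_width: 0.0069
finger_force: 59.6
```

>>> send_rows(
  increments=[
    [-0.35,-0.45,0,0,0,0,0],
    [-0.6,-0.8,0,0,0,0,0],
    [-0.69,-0.89,0,0,0,0,0],
    [-0.69,-0.89,0,0,0,0,0],
    [-0.69,-0.89,0,0,0,0,0],
  ],
)

```text
time_s: 8.55
eef_pos: [0.5911, -0.1081, 0.2276]
tool_rot: [[-0.72, 0.694, -0.001], [0.694, 0.72, 0.001], [0.002, 0.0, -1.0]]
force: [-0.0, 0.3, -2.5]
grip_width: 0.0071
finger_force: 59.6
```

Run:
```python
from h import *
for c in("scene","top"):
    r=eyes.read_camera(c)
    print(c,[spots(c,l) for l in("large_bowl","medium_bowl","keeper_grip","nest_center")])
    if c=="scene":
        u,v=topix(r,[[.553,-.15,.12]])[0].astype(int);print(u,v)
        cv2.imwrite('pics/s4.png',cv2.resize(r['frame'][v-90:v+90,u-120:u+120],None,fx=3.3,fy=3.3))
s=status.get_state();print(s['eef_pos'],s['tool_rot'].round(3).tolist(),s['moment'])
```

```text
scene [[([0.556, -0.149, 0.02], 0.59), ([0.767, -0.053, -0.002], 0.2), ([0.47, 0.07, -0.004], 0.19)], [([0.592, 0.474, -0.002], 0.96), ([0.24, 0.343, 0.006], 0.96), ([0.784, 0.349, -0.001], 0.95), ([0.553, -0.149, 0.148], 0.77), ([0.336, 0.064, 0.006], 0.67)], [([0.462, -0.31, 0.183], 0.59)], [([0.555, -0.151, 0.02], 0.77)]]
217 209
top [[], [([0.238, 0.349, 0.002], 0.98), ([0.59, 0.471, 0.002], 0.93), ([0.551, -0.149, 0.141], 0.92), ([0.781, 0.347, -0.003], 0.86), ([0.334, 0.067, 0.002], 0.82)], [([0.458, -0.312, 0.184], 0.64)], []]
[ 0.5910707  -0.10907325  0.22837756] [[-0.72, 0.694, 0.0], [0.694, 0.72, -0.0], [-0.0, 0.0, -1.0]] [ 0.07750577 -0.10367251  0.00105731]
```

View pics/s4.png

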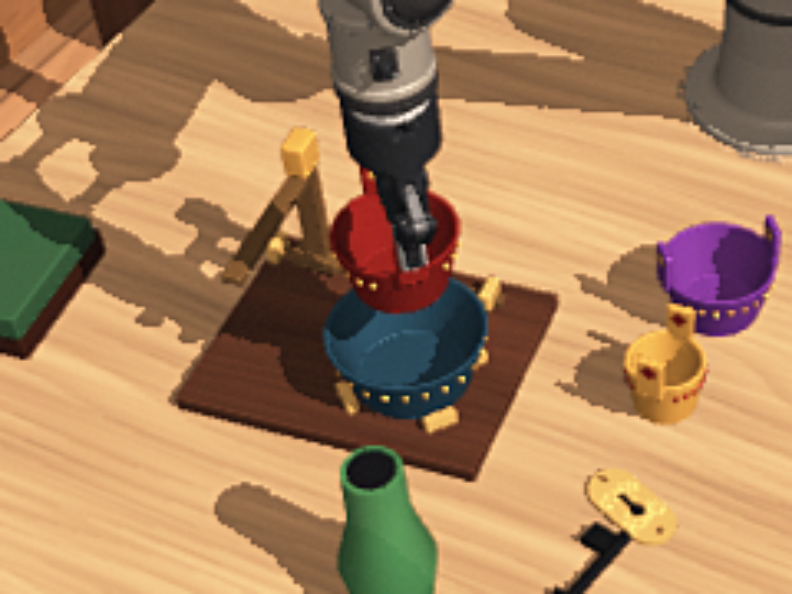

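Red at (0.552,-0.149), blue at (0.555,-0.150): centred within ~3 mm. Lower it.

>>> send_rows(
  increments=[
    [-0.02,0.01,0.3,0,0,0,0],
    [-0.02,0.01,0.6,0,0,0,0],
    [-0.02,0.01,0.85,0,0,0,0],
    [-0.02,0.01,1,0,0,0,0],
    [-0.02,0.01,1,0,0,0,0],
  ],
)

```text
time_s: 9.55
eef_pos: [0.5917, -0.1096, 0.1258]
tool_rot: [[-0.719, 0.695, -0.005], [0.695, 0.719, 0.001], [0.004, -0.002, -1.0]]
force: [0.4, 0.4, -2.7]
grip_width: 0.0065
finger_force: 59.6
```

>>> send_rows(
  increments=[
    [0,0,0.05,0,0,0,0],
    [0,0,0.1,0,0,0,0],
    [0,0,0.14,0,0,0,0],
    [0,0,0.17,0,0,0,0],
    [0,0,0.185,0,0,0,0],
    [0,0,0.185,0,0,0,0],
  ],
)

```text
time_s: 10.15
eef_pos: [0.5931, -0.1101, 0.1097]
tool_rot: [[-0.72, 0.694, -0.0], [0.694, 0.72, -0.0], [0.0, -0.0, -1.0]]
force: [-0.0, -0.4, -1.8]
grip_width: 0.0069
finger_force: 59.6
```

>>> send_rows(
  increments=[
    [0,0,0.01,0,0,0,0],
    [0,0,0.02,0,0,0,0],
    [0,0,0.02,0,0,0,0],
  ],
)

```text
time_s: 10.45
eef_pos: [0.5931, -0.1101, 0.1077]
tool_rot: [[-0.719, 0.695, -0.0], [0.695, 0.719, -0.0], [0.0, -0.0, -1.0]]
force: [-0.5, -0.3, -1.6]
grip_width: 0.0071
finger_force: 59.6
```

>>> send_rows(
  increments=[
    [0,0,0.01,0,0,0,0],
    [0,0,0.015,0,0,0,0],
    [0,0,0.015,0,0,0,0],
  ],
)

```text
time_s: 10.75
eef_pos: [0.5931, -0.1101, 0.1062]
tool_rot: [[-0.719, 0.695, -0.0], [0.695, 0.719, 0.0], [0.0, -0.0, -1.0]]
force: [-0.3, -0.6, -2.0]
grip_width: 0.0065
finger_force: 59.6
```

>>> send_rows(
  increments=[
    [0,0,0.01,0,0,0,0],
    [0,0,0.01,0,0,0,0],
  ],
)

```text
time_s: 10.95
eef_pos: [0.5933, -0.1101, 0.1057]
tool_rot: [[-0.72, 0.694, 0.001], [0.694, 0.72, -0.0], [-0.001, 0.0, -1.0]]
force: [-0.5, 0.5, 0.9]
grip_width: 0.0068
finger_force: 60.1
```

>>> send_rows(
  increments=[
    [0,0,0.01,0,0,0,0],
    [0,0,0.01,0,0,0,0],
  ],
)

```text
time_s: 11.15
eef_pos: [0.5935, -0.11, 0.1057]
tool_rot: [[-0.72, 0.694, 0.002], [0.694, 0.72, -0.0], [-0.001, 0.001, -1.0]]
force: [-2.2, 1.7, 6.7]
grip_width: 0.0069
finger_force: 61.1
```

Contact exactly at the predicted height; release and lift.

>>> send_rows(
  increments=[
    [0,0,-0.01,0,0,0,0.15],
    [0,0,-0.01,0,0,0,0.35],
    [0,0,-0.01,0,0,0,0.4],
    [0,0,-0.2,0,0,0,0.4],
    [0,0,-0.6,0,0,0,0.4],
    [0,0,-1,0,0,0,0.4],
    [0,0,-1,0,0,0,0.4],
  ],
)

```text
time_s: 11.85
eef_pos: [0.5959, -0.111, 0.2103]
tool_rot: [[-0.72, 0.694, 0.011], [0.694, 0.72, -0.004], [-0.01, 0.005, -1.0]]
force: [0.9, -1.0, 0.3]
grip_width: 0.034
finger_force: 0.0
```

Run:
```python
from h import *
for c in("scene","top"):
    r=eyes.read_camera(c)
    print(c,[spots(c,l) for l in("large_bowl","small_bowl")],[x for x in spots(c,"medium_bowl") if x[0][1]<0])
s=status.get_state();print(s['eef_pos'],s['grip_width'],s['qpos'])
```

```text
scene [[([0.559, -0.148, 0.021], 0.84)], [([0.47, 0.067, -0.003], 0.94)]] [([0.557, -0.15, 0.026], 0.86)]
top [[], [([0.469, 0.071, -0.001], 0.77)]] [([0.553, -0.148, 0.022], 0.55), ([0.459, -0.313, 0.184], 0.53)]
[ 0.59268394 -0.10996194  0.20301323] 0.034117475651477026 [-3.10476288e-01  5.14407210e-01  1.35202215e+00 -1.10427795e-04
  1.27746505e+00 -1.11353006e+00]
```

>>> send_rows(
  increments=[
    [0.5,0.18,0,0,0,0,0.4],
    [0.94,0.35,0,0,0,0,0.4],
    [0.94,0.35,0,0,0,0,0.4],
  ],
)

```text
time_s: 12.55
eef_pos: [0.547, -0.0151, 0.2037]
tool_rot: [[-0.722, 0.692, -0.003], [0.692, 0.722, 0.002], [0.004, -0.001, -1.0]]
force: [-0.4, -0.7, -0.6]
grip_width: 0.0341
finger_force: 0.0
```

>>> send_rows(
  increments=[
    [0.5,0.18,0,0,0,0.489,0.4],
    [0.94,0.35,0,0,0,0.489,0.4],
    [0.94,0.35,0,0,0,0.489,0.4],
    [0.94,0.35,0.2,0,0,0.489,0.4],
    [0.94,0.35,0.3,0,0,0.489,0.4],
    [0.94,0.35,0.3,0,0,0.489,0.4],
    [0.94,0.35,0.3,0,0,0.489,0.4],
  ],
)

```text
time_s: 13.25
eef_pos: [0.5064, 0.0706, 0.1736]
tool_rot: [[-0.035, 0.999, -0.001], [0.999, 0.035, -0.0], [-0.0, -0.001, -1.0]]
force: [0.3, -0.1, 0.5]
grip_width: 0.0341
finger_force: 0.0
```

Run:
```python
from h import *
r=wrist();s=r['s'];print(s['eef_pos'],s['tool_rot'].round(3).tolist(),spots("wrist","small_bowl"))
u,v=topix(r,[np.r_[s['eef_pos'][:2],.092]])[0];print(u,v)
x0,y0=int(u)-130,int(v)-110
cv2.imwrite('pics/y.png',cv2.resize(r['frame'][y0:y0+200,x0:x0+260],None,fx=3,fy=3,interpolation=cv2.INTER_CUBIC));print(x0,y0)
```

```text
[0.50639843 0.07064531 0.17357762] [[-0.035, 0.999, -0.001], [0.999, 0.035, -0.0], [-0.0, -0.001, -1.0]] [([0.472, 0.073, -0.002], 0.94), ([0.362, 0.237, -0.0], 0.16)]
280.5062717360023 223.2036141817798
150 113
```

View pics/y.png

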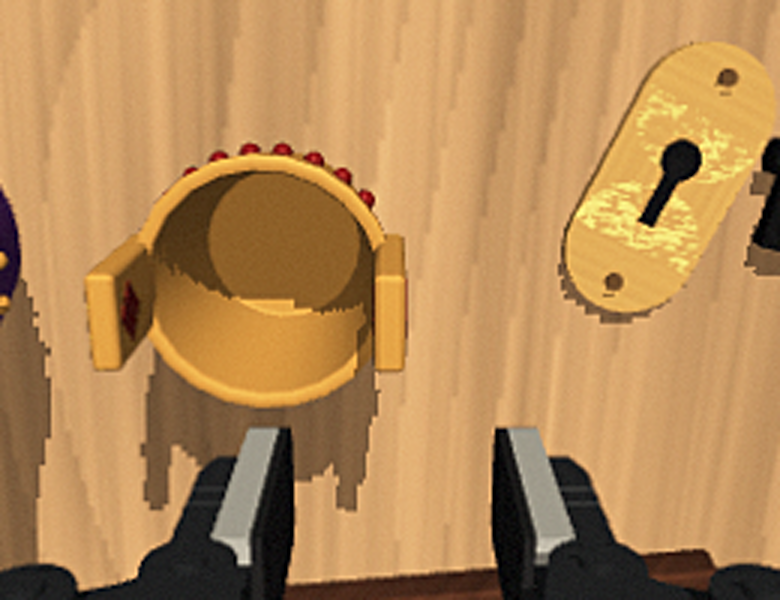

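Right ear top at crop (391,322), directly under the jaw centre (offset 2 mm). Descend and grip.

>>> send_rows(
  increments=[
    [0.02,0,0.45,0,0,0,0.4],
    [0.02,0,0.8,0,0,0,0.4],
    [0.02,0,0.98,0,0,0,0.4],
    [0.02,0,0.98,0,0,0,0.4],
    [0.02,0,0.98,0,0,0,0],
    [0.02,0,0.98,0,0,0,0],
    [0.02,0,0.98,0,0,0,0],
    [0.02,0,0.98,0,0,0,0],
    [0.02,0,0.98,0,0,0,0],
  ],
  newtons=50,
)

```text
time_s: 14.25
eef_pos: [0.5067, 0.0728, 0.0778]
tool_rot: [[-0.035, 0.999, 0.002], [0.999, 0.035, -0.0], [-0.0, 0.002, -1.0]]
force: [-1.8, -0.7, 5.1]
grip_width: 0.0067
finger_force: 51.4
```

>>> send_rows(
  increments=[
    [0,0,-0.2,0,0,0,0],
    [0,0,-0.5,0,0,0,0],
    [0,0,-1,0,0,0,0],
    [0,0,-1,0,0,0,0],
    [0,0,-1,0,0,0,0],
  ],
)

```text
time_s: 14.75
eef_pos: [0.5072, 0.0729, 0.178]
tool_rot: [[-0.035, 0.999, 0.004], [0.999, 0.035, -0.0], [-0.0, 0.004, -1.0]]
force: [0.2, 0.7, -1.6]
grip_width: 0.0067
finger_force: 50.3
```

Run:
```python
from h import *
r=wrist();s=r['s'];print(s['eef_pos'],s['tool_rot'].round(3).tolist(),s['grip_width'],s['finger_force'],s['force'])
for c in("wrist","scene","top"):
    if c!="wrist": eyes.read_camera(c)
    print(c,spots(c,"small_bowl"),[x for x in spots(c,"medium_bowl") if x[0][1]<0])
```

```text
[0.50723015 0.07286847 0.17804886] [[-0.035, 0.999, 0.004], [0.999, 0.035, -0.0], [-0.0, 0.004, -1.0]] 0.006722195704222791 50.25226593017578 [ 0.15515997  0.73368251 -1.6257126 ]
wrist [([0.47, 0.072, 0.097], 0.63)] []
scene [([0.468, 0.07, 0.093], 0.75)] [([0.554, -0.152, 0.024], 0.97)]
top [([0.472, 0.071, 0.098], 0.65)] [([0.554, -0.151, 0.023], 0.74)]
```

>>> send_rows(
  increments=[
    [-0.1,0,-0.4,0,0,0,0],
    [-0.4,0.1,-0.7,0,0,0,0],
    [-0.8,0.2,-0.7,0,0,0,0],
    [-0.8,0.2,-0.7,0,0,0,0],
  ],
)

```text
time_s: 15.6
eef_pos: [0.5307, -0.0103, 0.2469]
tool_rot: [[-0.031, 1.0, 0.003], [1.0, 0.031, -0.002], [-0.002, 0.003, -1.0]]
force: [-0.6, 1.3, -2.0]
grip_width: 0.0068
finger_force: 50.2
```

>>> send_rows(
  increments=[
    [-0.4,0.1,0,0,0,0,0],
    [-0.85,0.22,0,0,0,0,0],
    [-0.85,0.22,0,0,0,0,0],
  ],
)

```text
time_s: 15.9
eef_pos: [0.5549, -0.0948, 0.2452]
tool_rot: [[-0.031, 1.0, -0.001], [1.0, 0.031, -0.002], [-0.002, -0.001, -1.0]]
force: [0.1, 0.6, -0.7]
grip_width: 0.0071
finger_force: 50.2
```

>>> send_rows(
  increments=[
    [-0.3,0.1,0,0,0,0.1,0],
    [-0.6,0.15,0,0,0,0.2,0],
    [-0.85,0.22,0,0,0,0.3,0],
    [-0.85,0.22,0,0,0,0.4,0],
    [-0.85,0.22,0,0,0,0.48,0],
    [-0.85,0.22,0,0,0,0.511,0],
    [-0.85,0.22,0,0,0,0.511,0],
    [-0.85,0.22,0,0,0,0.511,0],
  ],
)

```text
time_s: 16.7
eef_pos: [0.579, -0.174, 0.2458]
tool_rot: [[0.693, 0.721, -0.001], [0.721, -0.693, 0.001], [-0.0, -0.001, -1.0]]
force: [0.4, 0.6, -1.6]
grip_width: 0.007
finger_force: 50.2
```

Run:
```python
from h import *
for c in("scene","top"):
    r=eyes.read_camera(c)
    print(c,spots(c,"small_bowl"),[x for x in spots(c,"medium_bowl") if x[0][1]<0])
    if c=="scene":
        u,v=topix(r,[[.553,-.15,.12]])[0].astype(int)
        cv2.imwrite('pics/s5.png',cv2.resize(r['frame'][v-90:v+90,u-120:u+120],None,fx=3.3,fy=3.3))
s=status.get_state();print(s['eef_pos'],s['tool_rot'].round(3).tolist())
```

```text
scene [([0.552, -0.154, 0.164], 0.75)] [([0.556, -0.149, 0.026], 0.84)]
top [([0.553, -0.151, 0.168], 0.55)] []
[ 0.57909419 -0.17465309  0.24630934] [[0.694, 0.72, -0.0], [0.72, -0.694, -0.0], [-0.0, 0.0, -1.0]]
```

View pics/s5.png

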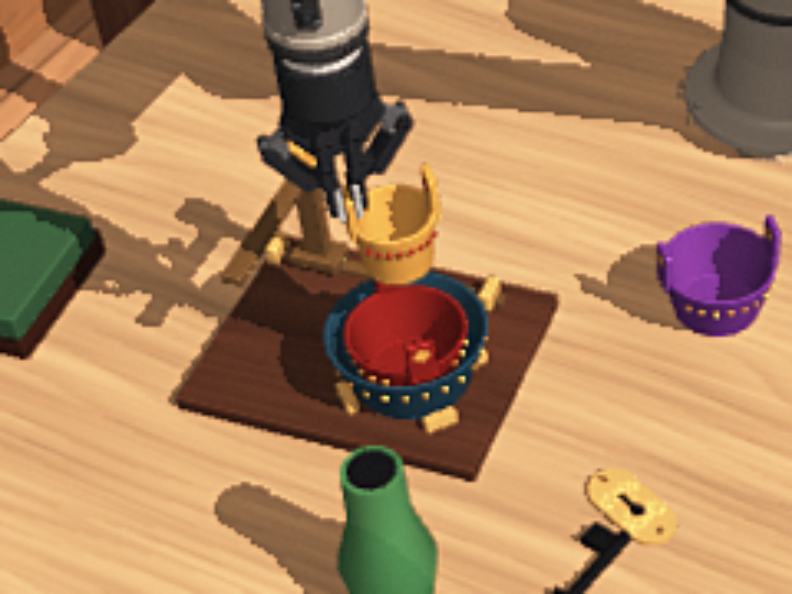

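>>> send_rows(
  increments=[
    [0.02,0,0.3,0,0,0,0],
    [0.02,0,0.6,0,0,0,0],
    [0.02,0,0.85,0,0,0,0],
    [0.02,0,1,0,0,0,0],
    [0.02,0,1,0,0,0,0],
  ],
)

```text
time_s: 17.5
eef_pos: [0.5792, -0.1728, 0.1438]
tool_rot: [[0.694, 0.72, -0.005], [0.72, -0.694, 0.002], [-0.002, -0.005, -1.0]]
force: [-0.0, 0.5, -1.4]
grip_width: 0.007
finger_force: 50.2
```

>>> send_rows(
  increments=[
    [0,0,0.1,0,0,0,0],
    [0,0,0.2,0,0,0,0],
    [0,0,0.27,0,0,0,0],
    [0,0,0.32,0,0,0,0],
    [0,0,0.35,0,0,0,0],
    [0,0,0.35,0,0,0,0],
  ],
)

```text
time_s: 18.1
eef_pos: [0.5804, -0.1733, 0.111]
tool_rot: [[0.695, 0.719, -0.0], [0.719, -0.695, 0.0], [-0.0, -0.0, -1.0]]
force: [0.1, -0.7, -1.6]
grip_width: 0.0071
finger_force: 50.2
```

>>> send_rows(
  increments=[
    [0,0,0.01,0,0,0,0],
    [0,0,0.02,0,0,0,0],
    [0,0,0.02,0,0,0,0],
  ],
)

```text
time_s: 18.4
eef_pos: [0.5805, -0.1734, 0.1094]
tool_rot: [[0.695, 0.719, 0.0], [0.719, -0.695, -0.0], [0.0, 0.0, -1.0]]
force: [0.3, 1.1, -1.1]
grip_width: 0.0068
finger_force: 50.2
```

>>> send_rows(
  increments=[
    [0,0,0.01,0,0,0,0],
    [0,0,0.01,0,0,0,0],
  ],
)

```text
time_s: 18.6
eef_pos: [0.5805, -0.1733, 0.1082]
tool_rot: [[0.695, 0.719, -0.0], [0.719, -0.695, -0.0], [-0.0, -0.0, -1.0]]
force: [-0.6, 0.4, -0.8]
grip_width: 0.0072
finger_force: 50.2
```

>>> send_rows(
  increments=[
    [0,0,0.01,0,0,0,0],
    [0,0,0.01,0,0,0,0],
  ],
)

```text
time_s: 18.8
eef_pos: [0.5807, -0.1735, 0.1079]
tool_rot: [[0.695, 0.719, 0.001], [0.719, -0.695, -0.0], [0.0, 0.001, -1.0]]
force: [-0.8, 0.0, 2.1]
grip_width: 0.0068
finger_force: 50.9
```

>>> send_rows(
  increments=[
    [0,0,0.005,0,0,0,0],
    [0,0,0.005,0,0,0,0],
  ],
)

```text
time_s: 19.0
eef_pos: [0.5808, -0.1735, 0.1079]
tool_rot: [[0.695, 0.719, 0.001], [0.719, -0.695, -0.001], [0.0, 0.001, -1.0]]
force: [-0.9, 0.0, 6.7]
grip_width: 0.007
finger_force: 51.5
```

>>> send_rows(
  increments=[
    [0,0,-0.01,0,0,0,0.15],
    [0,0,-0.01,0,0,0,0.3],
    [0,0,-0.01,0,0,0,0.35],
    [0,0,-0.2,0,0,0,0.35],
    [0,0,-0.6,0,0,0,0.35],
    [0,0,-1,0,0,0,0.35],
    [0,0,-1,0,0,0,0.35],
  ],
)

```text
time_s: 19.7
eef_pos: [0.5831, -0.1744, 0.2128]
tool_rot: [[0.694, 0.72, 0.01], [0.72, -0.694, -0.005], [0.004, 0.01, -1.0]]
force: [0.7, -0.3, 0.0]
grip_width: 0.0298
finger_force: 0.0
```

>>> send_rows(
  increments=[
    [0,0,-0.3,0,0,0,0.5],
    [0,0,-0.6,0,0,0,0.5],
    [0,0,-0.6,0,0,0,0.5],
  ],
)

```text
time_s: 20.0
eef_pos: [0.582, -0.174, 0.2707]
tool_rot: [[0.694, 0.72, 0.007], [0.72, -0.694, -0.003], [0.003, 0.007, -1.0]]
force: [0.5, -0.2, 0.5]
grip_width: 0.0426
finger_force: 0.0
```

Run:
```python
from h import *
for c in("scene","top","wrist"):
    r=eyes.read_camera(c) if c!="wrist" else wrist()
    print(c,spots(c,"small_bowl"),[x for x in spots(c,"medium_bowl") if x[0][1]<0],spots(c,"large_bowl"),spots(c,"keeper_grip"))
s=r['s'];print(s['eef_pos'],s['tool_rot'].round(3).tolist(),s['qpos'].round(2),s['grip_width'])
```

```text
scene [([0.553, -0.153, 0.026], 0.61), ([0.769, 0.198, 0.001], 0.44)] [([0.558, -0.151, 0.028], 0.57)] [([0.557, -0.149, 0.021], 0.56)] [([0.461, -0.311, 0.188], 0.62), ([0.692, 0.1, -0.001], 0.54)]
top [] [([0.554, -0.151, 0.018], 0.63)] [] [([0.458, -0.312, 0.182], 0.95)]
wrist [([0.556, -0.15, 0.029], 0.82)] [] [] []
[ 0.5803713  -0.17324924  0.26618979] [[0.694, 0.72, -0.001], [0.72, -0.694, 0.0], [-0.0, -0.001, -1.0]] [-0.42  0.48  1.24 -0.    1.43  0.35] 0.04269508528833323
```

Nest seated at the predicted heights. Move to the keeper grip, jaws turned along the travel.

>>> send_rows(
  increments=[
    [-0.5,0.02,0,0,0,0,0.65],
    [-0.92,0.04,0,0,0,0,0.65],
    [-0.92,0.04,0,0,0,0,0.65],
  ],
)

```text
time_s: 21.05
eef_pos: [0.5168, -0.2456, 0.267]
tool_rot: [[0.698, 0.717, -0.001], [0.717, -0.698, -0.001], [-0.002, 0.0, -1.0]]
force: [1.2, 1.0, -0.1]
grip_width: 0.0558
finger_force: 0.0
```

>>> send_rows(
  increments=[
    [-0.5,0.02,0,0,0,0.433,0.65],
    [-0.92,0.04,0,0,0,0.433,0.65],
    [-0.92,0.04,0,0,0,0.433,0.65],
    [-0.92,0.04,0,0,0,0.433,0.65],
    [-0.92,0.04,0,0,0,0.433,0.65],
    [-0.92,0.04,0,0,0,0.433,0.65],
    [-0.92,0.04,0,0,0,0.433,0.65],
  ],
)

```text
time_s: 21.75
eef_pos: [0.4587, -0.3111, 0.2668]
tool_rot: [[0.992, 0.125, 0.0], [0.125, -0.992, -0.0], [0.0, 0.0, -1.0]]
force: [-0.0, -0.3, -0.2]
grip_width: 0.0553
finger_force: 0.0
```

Run:
```python
from h import *
r=wrist('w6');s=r['s'];print(s['eef_pos'],s['tool_rot'].round(3).tolist(),spots("wrist","keeper_grip"),s['grip_width'])
print(topix(r,[np.r_[s['eef_pos'][:2],.182],[.459,-.311,.182]]))
m=spotter.regions_of("wrist","keeper_grip")
```

```text
[ 0.4587338  -0.31105026  0.26684224] [[0.992, 0.125, 0.0], [0.125, -0.992, -0.0], [0.0, 0.0, -1.0]] [([0.461, -0.312, 0.182], 0.96)] 0.0553068020254684
[[279.96596547 222.28310931]
 [279.94404663 221.94398619]]
```

View pics/w6.png

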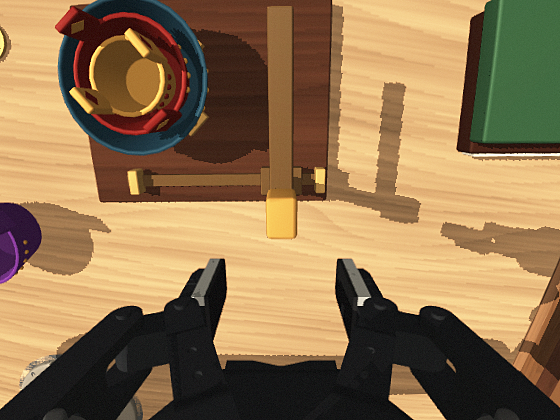

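Picture: nest concentric (yellow in red in blue, upper left), keeper grip top at (282,216), centred between the fingers, bar pointing up. Descend and pinch.

>>> send_rows(
  increments=[
    [0.03,0.01,0.45,0,0,0,0.65],
    [0.03,0.01,0.8,0,0,0,0.65],
    [0.03,0.01,0.95,0,0,0,0.65],
    [0.03,0.01,0.95,0,0,0,0.65],
  ],
)

```text
time_s: 22.3
eef_pos: [0.4606, -0.3108, 0.1693]
tool_rot: [[0.992, 0.124, -0.004], [0.124, -0.992, 0.003], [-0.003, -0.004, -1.0]]
force: [0.9, 0.7, 0.7]
grip_width: 0.0555
finger_force: 0.0
```

>>> send_rows(
  increments=[
    [0,0,0.1,0,0,0,0.65],
    [0,0,0.1,0,0,0,0.65],
    [0,0,0.1,0,0,0,0],
    [0,0,0.1,0,0,0,0],
    [0,0,0.1,0,0,0,0],
    [0,0,0.1,0,0,0,0],
    [0,0,0.1,0,0,0,0],
  ],
  newtons=25,
)

```text
time_s: 23.0
eef_pos: [0.4619, -0.3122, 0.1628]
tool_rot: [[0.992, 0.123, 0.001], [0.123, -0.992, -0.001], [0.001, 0.001, -1.0]]
force: [-1.1, 0.1, 5.7]
grip_width: 0.0238
finger_force: 25.8
```

>>> send_rows(
  increments=[
    [0,-0.1,0,0,0,0,0],
    [0,-0.25,0,0,0,0,0],
    [0,-0.4,0,0,0,0,0],
    [0,-0.55,0,0,0,0,0],
    [0,-0.7,0,0,0,0,0],
    [0,-0.85,0,0,0,0,0],
    [0,-0.95,0,0,0,0,0],
    [0,-1,0,0,0,0,0],
    [0,-1,0,0,0,0,0],
  ],
)

```text
time_s: 23.9
eef_pos: [0.4485, -0.2119, 0.1627]
tool_rot: [[0.992, 0.124, -0.001], [0.124, -0.992, -0.0], [-0.001, 0.0, -1.0]]
force: [-6.0, 0.7, 9.9]
grip_width: 0.0236
finger_force: 26.2
```

>>> send_rows(
  increments=[
    [0,-0.1,0,0,0,0,0],
    [0,-0.2,0,0,0,0,0],
    [0,-0.3,0,0,0,0,0],
    [0,-0.37,0,0,0,0,0],
    [0,-0.4,0,0,0,0,0],
    [0,-0.4,0,0,0,0,0],
  ],
)

```text
time_s: 24.5
eef_pos: [0.4433, -0.1725, 0.1627]
tool_rot: [[0.992, 0.123, -0.002], [0.123, -0.992, -0.001], [-0.002, 0.0, -1.0]]
force: [-7.6, 0.3, 11.3]
grip_width: 0.0236
finger_force: 26.4
```

Creep into the stop, watching the force.

>>> send_rows(
  increments=[
    [0,-0.03,0,0,0,0,0],
    [0,-0.06,0,0,0,0,0],
    [0,-0.06,0,0,0,0,0],
  ],
)

```text
time_s: 24.8
eef_pos: [0.4426, -0.1669, 0.1627]
tool_rot: [[0.992, 0.123, -0.001], [0.123, -0.992, -0.001], [-0.002, 0.001, -1.0]]
force: [-7.7, -0.5, 11.8]
grip_width: 0.0237
finger_force: 26.5
```

>>> send_rows(
  increments=[
    [0,-0.02,0,0,0,0,0],
    [0,-0.03,0,0,0,0,0],
    [0,-0.03,0,0,0,0,0],
  ],
)

```text
time_s: 25.1
eef_pos: [0.4424, -0.1656, 0.1627]
tool_rot: [[0.992, 0.123, -0.001], [0.123, -0.992, -0.004], [-0.001, 0.004, -1.0]]
force: [-6.9, -8.5, 8.8]
grip_width: 0.0236
finger_force: 26.6
```

>>> send_rows(
  increments=[
    [0,-0.02,0,0,0,0,0],
    [0,-0.02,0,0,0,0,0],
    [0,-0.02,0,0,0,0,0],
  ],
)

```text
time_s: 25.4
eef_pos: [0.4424, -0.1655, 0.1628]
tool_rot: [[0.992, 0.123, -0.0], [0.123, -0.992, -0.007], [-0.001, 0.007, -1.0]]
force: [-8.6, -17.1, 6.1]
grip_width: 0.0235
finger_force: 27.4
```

At the end stop (travel as expected, force builds without motion). Release and lift clear.

>>> send_rows(
  increments=[
    [0,0.02,0,0,0,0,0.45],
    [0,0.04,0,0,0,0,0.65],
    [0,0.04,0,0,0,0,0.65],
    [0,0.04,0,0,0,0,0.65],
    [0,0.04,-0.2,0,0,0,0.65],
    [0,0.04,-0.5,0,0,0,0.65],
    [0,0.04,-1,0,0,0,0.65],
    [0,0.04,-1,0,0,0,0.65],
  ],
)

```text
time_s: 26.2
eef_pos: [0.4461, -0.167, 0.2676]
tool_rot: [[0.992, 0.123, 0.01], [0.123, -0.992, -0.006], [0.009, 0.007, -1.0]]
force: [-0.1, -0.5, -1.0]
grip_width: 0.0556
finger_force: 0.0
```

>>> send_rows(
  increments=[
    [-0.4,0,-0.3,0,0,0,0.65],
    [-0.4,0,-0.5,0,0,0,0.65],
    [-0.4,0,-0.5,0,0,0,0.65],
    [-0.4,0,-0.5,0,0,0,0.65],
  ],
)

```text
time_s: 26.6
eef_pos: [0.4039, -0.1707, 0.3114]
tool_rot: [[0.992, 0.123, 0.0], [0.123, -0.992, -0.0], [0.0, 0.0, -1.0]]
force: [0.0, -0.0, 1.2]
grip_width: 0.0556
finger_force: 0.0
```

Run:
```python
from h import *
for c in("scene","top","wrist"):
    r=eyes.read_camera(c) if c!="wrist" else wrist()
    print(c,[spots(c,l)[:3] for l in("keeper_grip","small_bowl","large_bowl","chimney","iron_key","juniper_handle","escutcheon0")],[x for x in spots(c,"medium_bowl") ])
s=r['s'];print(s['time_s'],s['eef_pos'],s['force'])
```

```text
scene [[([0.692, 0.103, -0.001], 0.25)], [([0.554, -0.153, 0.026], 0.61), ([0.551, -0.151, -0.002], 0.48)], [([0.558, -0.15, 0.022], 0.93), ([0.556, -0.152, 0.026], 0.3)], [([0.768, -0.05, -0.001], 0.83)], [([0.689, 0.098, -0.001], 0.88)], [([0.773, 0.197, 0.0], 0.72)], [([0.412, 0.374, 0.001], 0.93), ([0.597, 0.098, 0.0], 0.88), ([0.365, 0.243, 0.001], 0.87)]] [([0.786, 0.348, -0.002], 0.93), ([0.591, 0.477, -0.002], 0.87), ([0.336, 0.067, 0.004], 0.85), ([0.239, 0.341, 0.002], 0.82), ([0.556, -0.149, 0.025], 0.6)]
top [[([0.41, 0.376, 0.0], 0.63), ([0.444, -0.164, 0.184], 0.56)], [([0.555, -0.148, 0.033], 0.83)], [([0.552, -0.152, 0.018], 0.6), ([0.442, -0.165, 0.181], 0.17)], [([0.765, -0.05, -0.001], 0.74)], [([0.694, 0.093, -0.003], 0.7)], [([0.768, 0.196, 0.002], 0.57)], [([0.597, 0.097, -0.0], 0.9), ([0.37, 0.245, -0.003], 0.71), ([0.412, 0.375, 0.0], 0.58)]] [([0.338, 0.065, 0.002], 0.9), ([0.552, -0.15, 0.019], 0.8), ([0.59, 0.471, 0.006], 0.73), ([0.781, 0.346, -0.0], 0.68), ([0.237, 0.346, 0.006], 0.63)]
wrist [[([0.443, -0.167, 0.182], 0.58)], [([0.558, -0.15, 0.029], 0.7)], [([0.556, -0.149, 0.029], 0.56)], [], [], [], [([0.596, 0.101, -0.001], 0.95), ([0.364, 0.24, 0.003], 0.91)]] [([0.339, 0.065, 0.002], 0.6)]
27.5 [ 0.40384862 -0.17092045  0.31183529] [-0.46015585  0.49434237  0.12738609]
```

Everything is in place, keeper grip at (0.443,-0.165), bystanders unmoved.

```bash
python3 -c "
from station import ticket;print(ticket.close_job())"
```

```text
the job is handed in; nothing more can be done
None
```

The job is handed in at about 27.5 s: by the measurements, red sits in blue, yellow sits in red, the keeper is at its end stop and the bystanders are unmoved. I did view 12 pictures, over the limit of 10.

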